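# Pin a circuit board for inspection and hold the magnifier in focus over its chip

## Task

Secure the circuit board for inspection: take the steel locating pin out of its stand block, put it through the empty corner hole of the board into the fixture until its collar sits on the board, and let go of it. Then pick up the magnifier by its handle and hold it level over the middle of the large square chip, the lens at the focus height marked by the clip on the upright steel rule, touching nothing else with it; finish while still holding it there, and leave the other things on the bench where they are.

Things in the scene. Friction and masses are not known exactly. Their poses are not given: they have to be found in the camera images.
- pin_grip (a point): Steel locating pin, 46 mm long, 35 g, upright in its stand block. Shank 6 mm in diameter, 20 mm long, its last 6 mm tapering to 2.4 mm; above it a collar 16 mm in diameter, 4 mm thick; above that a round grip 12 mm in diameter, 22 mm tall. This point is the centre of the grip, 15 mm above the collar's underside, 35 mm above the tip; z up along the pin.
- pin_tip (a point): Lower end of the pin's shank, 35 mm below pin_grip on the pin's axis; z up along the pin.
- pin_block: The pin's stand: a plain aluminium block 44 x 44 x 24 mm, fixed to the bench left or right of the board, with one 7.5 mm hole in its top; the pin's collar rests on the top. Origin under its centre.
- board_hole (a point): Centre of the empty hole at the board's upper face, 22 mm above the bench, in the board corner near the robot and to its right, 10 mm from both edges. The hole is 7.5 mm wide; an 8.5 mm hole goes on straight below through the fixture's base plate (its top 10 mm under the board's face). Nothing on the board within 25 mm of it is higher than 1 mm. x, y along the board's edges, z up.
- board: Green circuit board, 90 mm (x) by 120 mm (y) by 2 mm, 90 g, loose on the fixture's two rails with 1.5 mm play inside edge stops; a short fixed dowel is in the hole of its far left corner. Parts on it rise to at most 35 mm above the bench. Origin under its centre, 20 mm above the bench.
- fixture: Inspection fixture fixed to the bench: aluminium base 140 (x) by 150 (y) by 12 mm, two rails under the board, edge stops. At its far (+x) edge a 150 mm steel rule, 19 x 2 mm, stands upright at x 61.5, y 28 mm, up to 162 mm above the bench, in a socket 34 mm wide and 30 mm high. Origin under its centre.
- chip_top (a point): Centre of the top of the large square black chip, 22 x 22 x 3 mm with leads on all four sides, near the middle of the board, 25 mm above the bench. It is fixed to the board, 39 mm along the board's x and 50 mm along its y from the empty hole.
- focus_mark (a point): Middle of the dark clip, 25 mm wide and 8 mm tall, on the upright steel rule. Its height differs from run to run, 85 to 110 mm above the bench, and is the height where the middle of the lens must be. About 64 mm from the chip's centre seen from above. The clip is fixed: it cannot be slid.
- lens_centre (a point): Middle of the magnifier's 60 mm glass, half-way through its black rim (70 mm outside, 14 mm thick). Lies flat on the bench at the start, on the other side of the board than the pin, this point 7 mm above the bench. x points from the handle to the lens, z is the lens's axis, up.
- loupe_grip (a point): Point to hold on the magnifier's flat black handle, 68.5 mm behind the lens centre, half-way up (7 mm above the bench at the start), within 10 mm of the balance point. Handle 18 mm wide, 14 mm thick, from 13 mm ahead of this point to 70 mm behind it; magnifier 130 g, 173 mm long. x points along the handle to the lens, z up.
- multimeter: Bystander, to be left alone: hand-held multimeter in a yellow holster lying on its back, 90 x 185 x 45 mm; origin under its centre, long axis y.
- spool: Bystander: solder spool standing on its flange, 56 mm in diameter, 42 mm tall; origin under its centre.
- screwdriver: Bystander: black-handled screwdriver lying on the bench, 160 mm long, along its x.
- flux: Bystander: small amber bottle, 38 mm in diameter, 85 mm tall; origin under its centre.
- parts_tray: Bystander: blue compartment tray, 110 x 150 x 28 mm; origin under its centre.
- heatsink: Bystander: finned aluminium heat sink, 50 x 40 x 25 mm; origin under its centre.
- brush: Bystander: brush lying on the bench, 160 mm long, along its x.
Things that resemble listed ones, but are neither listed nor needed, are in the scene too. Of the things shaped like the part that bears lens_centre, the black one is meant. What is shaped like the board but pink is not meant.

How it is judged:
On the way, in this order (a step that is already met when the one before it is completed fails the run):
1. the pin is through the board into the fixture, collar down on the board, and let go (z of pin_tip in the frame of board_hole below -0.017 m and horizontal distance between pin_tip and board_hole below 0.004 m and angle between pin_tip's own z axis and vertical below 0.12 rad and contact force between the fingers and pin below 0.1 N), for 0.2 s.
2. the magnifier is lifted off the bench in the fingers (height (world z) of lens_centre above 0.05 m and contact force between the fingers and loupe above 1 N), for 0.2 s.
At the end, for the whole second after the job is handed in: Pin released and home (collar within 3 mm of the board, upright within 0.12 rad); magnifier in the fingers, touching nothing else, still, level within 0.13 rad, lens within 10 mm of the chip's centre from above and 6 mm of the clip's height; bystanders moved under 30 mm (all of step 1 and horizontal distance between lens_centre and chip_top below 0.01 m and z of lens_centre in the frame of focus_mark between -0.006 and 0.006 m and angle between lens_centre's own z axis and vertical below 0.13 rad and contact force between the fingers and loupe above 1 N and linear speed of loupe below 0.02 m/s and angular speed of loupe below 0.1 rad/s and contact force between loupe and board below 0.1 N and contact force between loupe and fixture below 0.1 N and contact force between loupe and clip below 0.1 N and contact force between loupe and pin below 0.1 N and contact force between loupe and multimeter below 0.1 N and contact force between loupe and spool below 0.1 N and contact force between loupe and screwdriver below 0.1 N and contact force between loupe and flux below 0.1 N and contact force between loupe and parts_tray below 0.1 N and contact force between loupe and heatsink below 0.1 N and contact force between loupe and brush below 0.1 N and distance of each of multimeter, spool, screwdriver, flux, parts_tray, heatsink, brush from where it was at the start of the episode below 0.03 m); the arm keeps its last pose, push and grip.
It fails at once if a bystander is pushed more than 30 mm or knocked over (distance of any of multimeter, spool, screwdriver, flux, parts_tray, heatsink, brush from where it was at the start of the episode above 0.03 m or angle between any of flux, spool's own z axis and vertical above 0.5 rad).
It fails at once if the magnifier is knocked against the board (contact force between loupe and board above 3 N).
It also fails if it takes over 53 s, if anything falls off the work surface, if the arm or the gripper's body presses on something with over 40 N, if the wrist force passes 120 N, or if a joint passes its speed limit or range.

## Robot

A 7-joint arm with a two-finger parallel gripper is mounted at the origin on the work surface. World frame = base frame: x ahead of the robot, y to its left, z up, the work surface at z = 0. Lengths are in m, angles in rad, forces in N, time in s.
With the tool pointing down it reaches from about 0.4 to 0.85 m from the base axis. Payload 4.5 kg.
Tool frame: the origin (TCP) lies midway between the tips of the shut fingers; the grasp point (between the pads) lies 19 mm behind it; z points along the fingers, y is the direction in which the jaws open and shut (so a half turn about z gives the same grasp; the last joint's range is limited). The gripper opens to 88 mm and grips with 3 to 60 N. Pads are 18 mm wide; open, the fingers measure 123 mm over their backs; the gripper's body (75 mm by 187 mm) begins 45 mm behind the grasp point.
Start: joints at [-1.126, 0.689, -0.195, 1.565, 0.157, 0.902, -0.215], TCP at [0.25, 0.573, 0.239] pointing down, gripper open.
Joint ranges: [-3.01, 3.01], [-0.46, 2.08], [-1.47, 1.51], [0.13, 2.56], [-1, 4.14], [0.04, 2.09], [-2.66, 2.66]. Speed limits (rad/s): [2.57, 2.57, 3.14, 3.14, 3.14, 3.14, 3.14].

## Interface

Orientations are given as a unit quaternion [x, y, z, w].
In Python, from plant import r gives the robot as it stands. The module is installed in compiled form; this text tells all that it offers.
- The arm moves only by the tool carry_out, never from a script. Its argument "commands" is a list of rows, each a list of 6 numbers: the shift along the tool's x, y, z in m, then the turn, a rotation vector about the tool's x, y, z in degrees. In form: [[dx, dy, dz, wx, wy, wz], ...]. A call has 1 to 12 rows; each row is the pose to reach, as a shift and turn from the pose commanded when the call began, along the tool's axes at that moment; what a row does not reach only later rows make up. A row lasts 1/10 s, in which the tool goes at most 50 mm and 8.59 degrees, less where a joint would pass 70% of its speed; a pose out of reach is approached as far as the arm can. A call with a gripper value outside its range is refused whole. "fingers" is the closure in counts, from 0 (fully open) to 255 (shut), set as the call begins (left out, the last holds). The fingers move at their own pace and stop on an object; "grip_force" is the grip in N (left out, the last holds). Time passes only in rows, so rows that repeat a pose let the fingers close. It gives the time, the measured TCP pose, the force and the opening at its end, in the units of the state.
- r.get_state(): the state, without advancing time (a new reading comes with each control period).
- r.snapshot(name): name is "side" or "top" or "wrist"; returns a dict with "img" (384x512x3 uint8, blue, green, red), "intrinsics" (3x3 intrinsics, pixels), "extrinsics" (4x4, takes a point from camera to world coordinates); the wrist camera has in their place "tool_from_camera" (4x4, takes a point from camera to tool coordinates, whose origin is the TCP and whose axes are the flange's). Camera axes: x right, y down, z forward; pixel columns grow to the right and rows downward; lengths in m; the calibration is good to about 2 mm. A picture is of the moment at which its call begins: read the wrist's pose just before it. There is no depth.
- r.finish_job(): hands the job in, once; it reports no verdict.
Trained networks look in a picture, given as the dict that the camera call returned (one of the last four; its "shot" number tells which), for a name from the list of things; names that differ only in an ending like _2 or _b are one class to them, and where a whole thing is asked for, a point or a joint stands for the part that bears it (a point fixed in the world has none). Each returns a list of dicts, best first, with "p" (0 to 1); they miss things now and then, are a little off and sometimes report something else, mostly with a low value. They report only what shows in the picture. A call takes as long as a camera call. They do not tell look-alikes from the thing itself.
- r.spot_in(picture, label): "xyz" ([x, y, z] in m, in world coordinates, good to about 4 mm: the middle of the surface that is visible of it).
- r.spot_point(picture, label): "xyz" ([x, y, z] in m, in world coordinates, good to about 4 mm: a listed point, or the origin of a listed thing).
The state is a dict: "clock": time; "q": joint angles; "qd": joint speeds; "joint_torque": joint torques, N m; "tool_pos": TCP position; "eef_rot": TCP orientation; "contact_force": force on the tool from outside, world axes, zero at the start; "moment": the same for the moment, N m; "opening": opening from 0.0 (shut) to 1.0 (fully open).
Only numpy, scipy, OpenCV 4.12 (cv2) and the standard library are available. Lean on these libraries where they do the work, as an engineer would, in place of code of your own. Each camera call takes 0.05 s, during which the arm holds its last target.

## Working session

There is one attempt and no reset: what is moved stays moved. The work goes in short steps, Python scripts to look and compute and a tool call to move; the robot and the scene stay as the last step left them, time stands still between calls to the robot, and variables do not carry over. Pictures are saved under pics/ and viewed, and the job is handed in when it is done.

Besides the shell and the picture viewer there is one more tool, called after "Call:" as name(argument=value, ...) on one line, values as JSON. carry_out: Moves the arm, as the interface text tells. Its arguments: {"type":"object","properties":{"commands":{"type":"array","items":{"type":"array","items":{"type":"number"}}},"fingers":{"type":"number"},"grip_force":{"type":"number"}},"required":["commands"]}

```bash
mkdir -p pics && python3 - <<'E'
from plant import r
import cv2
print(r.get_state())
for n in ["side","top"]:
    s=r.snapshot(n); cv2.imwrite(f"pics/{n}0.png",s["img"]); print(n,s["intrinsics"],s["extrinsics"])
    for l in ["pin_grip","pin_block","board_hole","board","fixture","chip_top","focus_mark","lens_centre","loupe_grip","multimeter","spool","screwdriver","flux","parts_tray","heatsink","brush"]:
        print(l,[(d["p"],[round(float(v),3) for v in d["xyz"]]) for d in r.spot_point(s,l)[:3]])
E
```

```text
{'clock': 0.0, 'q': array([-1.12618847,  0.68999054, -0.19451955,  1.56633695,  0.15731117,
        0.90250229, -0.21508238]), 'qd': array([ 0.00175138,  0.00080461,  0.00050441,  0.00030196, -0.00070297,
       -0.00121654,  0.00014568]), 'joint_torque': array([ 2.61409295e-04, -5.27569413e+01, -1.26653261e+00, -1.53428954e+01,
       -5.25708636e-02,  6.62365579e-03,  1.67590069e-04]), 'tool_pos': array([0.24938698, 0.57239964, 0.23790798]), 'eef_rot': array([ 2.03907518e-01,  9.78989721e-01, -9.14073882e-04, -1.19612390e-04]), 'contact_force': array([ 0.26423945, -0.13899168, -0.21036426]), 'moment': array([ 0.01492309, -0.01584825, -0.00747353]), 'opening': 0.9979131444501009}
side [[462.84665887   0.         252.33877056]
 [  0.         462.84665887 195.18062759]
 [  0.           0.           1.        ]] [[-9.37935684e-01 -2.45067997e-01  2.45394235e-01  1.63349669e-01]
 [-3.46808898e-01  6.61775651e-01 -6.64662753e-01  9.98405831e-01]
 [ 4.91639945e-04 -7.08515818e-01 -7.05694760e-01  1.13651371e+00]
 [ 0.00000000e+00  0.00000000e+00  0.00000000e+00  1.00000000e+00]]
pin_grip 
[... 1151 characters left out ...]
5, 0.231, -0.0]), (0.78, [0.573, -0.023, 0.016]), (0.5, [0.548, -0.454, 0.001])]
fixture [(0.91, [0.57, -0.018, 0.0])]
chip_top [(0.78, [0.578, -0.026, 0.024]), (0.74, [0.317, 0.231, 0.003])]
focus_mark [(0.43, [0.499, 0.267, 0.002])]
lens_centre [(0.97, [0.571, -0.319, 0.006]), (0.81, [0.301, -0.434, 0.012]), (0.75, [0.73, -0.289, -0.004])]
loupe_grip [(0.79, [0.507, -0.292, 0.008]), (0.6, [0.319, -0.369, 0.003])]
multimeter [(0.55, [0.728, -0.287, -0.007])]
spool [(0.59, [0.368, 0.072, -0.002])]
screwdriver [(0.63, [0.377, -0.06, 0.0])]
flux [(0.58, [0.734, 0.196, -0.002])]
parts_tray [(0.84, [0.701, 0.35, 0.0])]
heatsink [(0.81, [0.421, 0.465, 0.004])]
brush [(0.87, [0.55, -0.455, -0.0])]
```

View pics/side0.png

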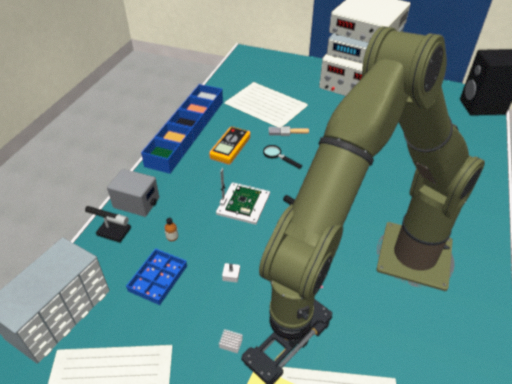

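View pics/top0.png

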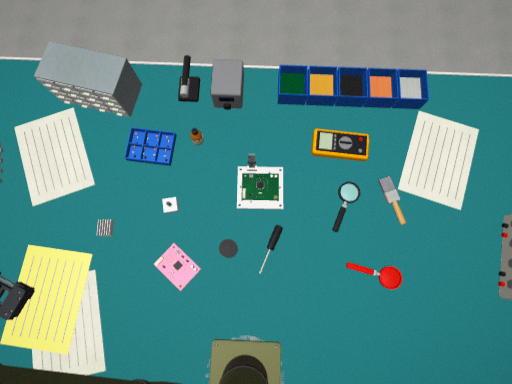

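Candidates:
- **Pin block:** white block with a dark stub, top (169,205).
- **Board:** green at top (260,187). The pink one at (177,267) is not meant.
- **Magnifier:** black at top (348,192). The red one at (390,277) is not meant, and the multimeter's round dial is only a false hit.

I'll confirm these in a close crop.

```bash
cat > h.py <<'E'
from plant import r
import cv2, numpy as np
from scipy.spatial.transform import Rotation as R
def rel(target, yaw=None):
    """shift/turn rows to reach TCP target with tool down; yaw = world angle of tool x axis (deg)"""
    s=r.get_state(); Rc=R.from_quat(s["eef_rot"]); d=Rc.inv().apply(np.array(target)-s["tool_pos"])
    if yaw is None: return d,None
    c,n=np.cos(np.radians(yaw)),np.sin(np.radians(yaw))
    Rt=R.from_matrix(np.array([[c,n,0],[n,-c,0],[0,0,-1.]]))
    return d,(Rc.inv()*Rt).as_rotvec(degrees=True)
def wrist():
    st=r.get_state(); s=r.snapshot("wrist")
    T=np.eye(4);T[:3,:3]=R.from_quat(st["eef_rot"]).as_matrix();T[:3,3]=st["tool_pos"]
    return s,T@s["tool_from_camera"]
def pix2w(K,E,u,v,z):
    d=E[:3,:3]@np.linalg.solve(K,[u,v,1.]); return E[:3,3]+d*(z-E[2,3])/d[2]
def w2pix(K,E,p):
    c=E[:3,:3].T@(np.array(p)-E[:3,3]); q=K@c; return q[:2]/q[2]
E
python3 - <<'E'
from h import *
s,E=wrist(); print(s["tool_from_camera"],s["intrinsics"]); 
cv2.imwrite("pics/w0.png",s["img"])
print(rel([0.503,0.264,0.2],None))
t=r.snapshot("top")["img"]
a=cv2.resize(t[170:240,130:210],None,fx=4.5,fy=4.5,interpolation=cv2.INTER_CUBIC); b=cv2.resize(t[170:240,310:410],None,fx=4,fy=4.5,interpolation=cv2.INTER_CUBIC)
cv2.imwrite("pics/c0.png",np.hstack([a,b]))
E
```

```text
[[-3.00431630e-04 -9.53679916e-01 -3.00823084e-01  7.80331887e-02]
 [ 9.99999304e-01 -6.29729162e-04  9.97691501e-04 -7.71402455e-04]
 [-1.14091542e-03 -3.00822575e-01  9.53679441e-01 -1.46347542e-01]
 [ 0.00000000e+00  0.00000000e+00  0.00000000e+00  1.00000000e+00]] [[284.45386777   0.         262.55216908]
 [  0.         284.45386777 192.42284141]
 [  0.           0.           1.        ]]
(array([-0.35572806, -0.18214989,  0.03874366]), None)
```

View pics/c0.png

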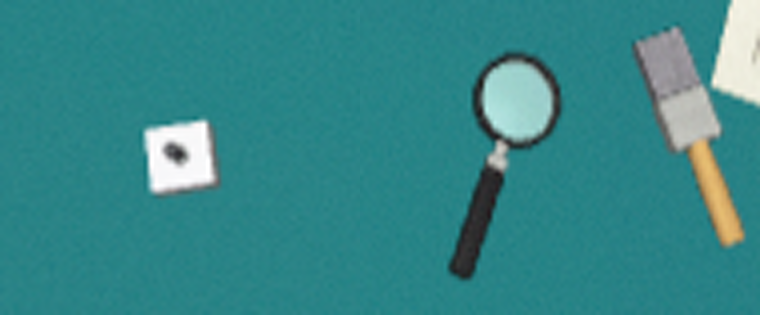

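View pics/w0.png

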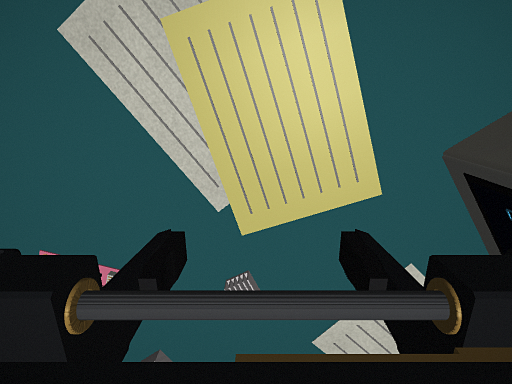

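The crop confirms the choice: white block with the pin on the left, black magnifier in the middle, brush beside it. The start yaw already lines up with the magnifier's handle, so I'll keep it throughout.

Call:
carry_out(commands=[[-0.356,-0.182,0.1,0,0,0],[-0.356,-0.182,0.1,0,0,0],[-0.356,-0.182,0.1,0,0,0],[-0.356,-0.182,0.1,0,0,0],[-0.356,-0.182,0.1,0,0,0],[-0.356,-0.182,0.1,0,0,0],[-0.356,-0.182,0.1,0,0,0],[-0.356,-0.182,0.1,0,0,0],[-0.356,-0.182,0.1,0,0,0],[-0.356,-0.182,0.1,0,0,0],[-0.356,-0.182,0.1,0,0,0],[-0.356,-0.182,0.1,0,0,0]])

```text
clock: 3.0
tool_pos: [0.502, 0.2668, 0.1393]
eef_rot: [0.202, 0.979, 0.001, -0.0]
contact_force: [-0.0, 0.8, -0.5]
opening: 1.0
```

```bash
python3 - <<'E'
from h import *
s,E=wrist(); cv2.imwrite("pics/w1.png",s["img"]); st=r.get_state(); print(st["clock"],st["tool_pos"],st["eef_rot"])
for l in ["pin_grip","pin_tip","pin_block"]: print(l,[(d["p"],np.round(d["xyz"],3)) for d in r.spot_point(s,l)[:3]])
K=s["intrinsics"]; print(w2pix(K,E,[.503,.264,.05]),w2pix(K,E,[.503,.264,.024]))
E
```

```text
3.05 [0.50205113 0.26661267 0.13927336] [ 2.02076277e-01  9.79369352e-01  9.03402443e-04 -1.84785088e-04]
pin_grip [(0.87, array([0.5  , 0.264, 0.04 ])), (0.68, array([0.504, 0.263, 0.006])), (0.21, array([0.368, 0.071, 0.004]))]
pin_tip [(0.83, array([0.504, 0.265, 0.004]))]
pin_block [(0.74, array([0.504, 0.263, 0.   ]))]
[260.46469155 198.80993468] [260.56932526 190.12571246]
```

View pics/w1.png

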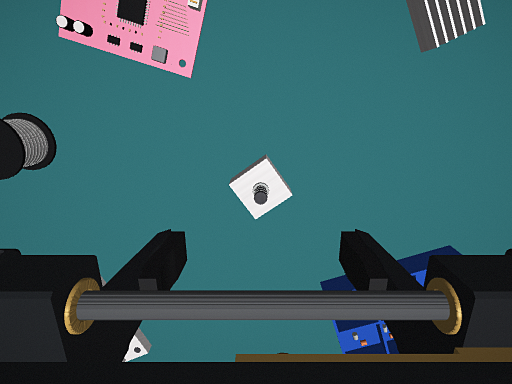

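```bash
python3 - <<'E'
from h import *
s,E=wrist(); im=s["img"][145:225,215:305]; cv2.imwrite("pics/w1c.png",cv2.resize(im,None,fx=6,fy=6,interpolation=cv2.INTER_CUBIC))
E
```

```text
(no output)
```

View pics/w1c.png

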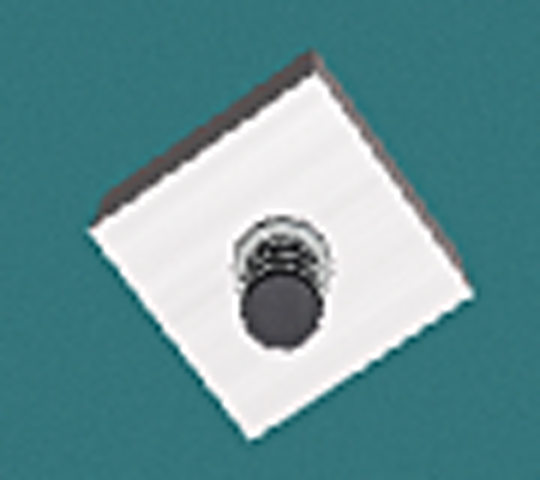

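```bash
python3 - <<'E'
from h import *
s,E=wrist(); K=s["intrinsics"]
p=pix2w(K,E,262,196.3,.05); print(p, rel([p[0],p[1],.034]))
E
```

```text
[0.50214478 0.26428929 0.05      ] (array([ 0.00051421, -0.00078496,  0.10494011]), None)
```

Pin top at crop (282,308), which is world (0.502, 0.264). Descending.

Call:
carry_out(commands=[[0.0005,-0.001,0.04,0,0,0],[0.0005,-0.001,0.075,0,0,0],[0.0005,-0.001,0.1,0,0,0],[0.0005,-0.001,0.107,0,0,0],[0.0005,-0.001,0.107,0,0,0],[0.0005,-0.001,0.107,0,0,0]], fingers=120, grip_force=20)

```text
clock: 3.9
tool_pos: [0.5031, 0.2639, 0.0328]
eef_rot: [0.204, 0.979, 0.001, 0.001]
contact_force: [1.2, 0.4, 0.1]
opening: 0.533
```

```bash
python3 - <<'E'
from h import *
s,E=wrist(); st=r.get_state(); print(st["clock"],st["tool_pos"],st["contact_force"],st["opening"])
cv2.imwrite("pics/w2.png",cv2.resize(s["img"][130:330,150:370],None,fx=3,fy=3))
E
```

```text
3.95 [0.50334242 0.26390092 0.03309134] [-0.11843775  0.09602778  0.86522652] 0.527515308501916
```

View pics/w2.png

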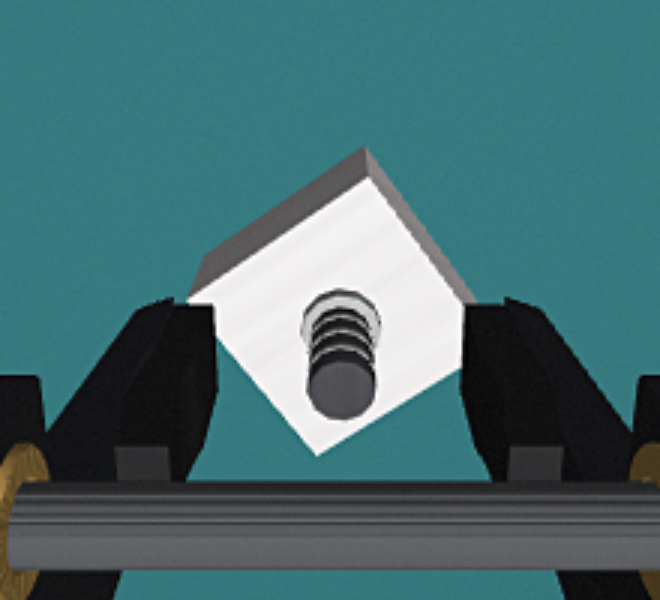

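The pin is centred between the fingers, which sit clear above the block. Closing.

Call:
carry_out(commands=[[0,0,0,0,0,0],[0,0,0,0,0,0],[0,0,0,0,0,0],[0,0,0,0,0,0],[0,0,0,0,0,0],[0,0,0,0,0,0]], fingers=255, grip_force=25)

```text
clock: 4.55
tool_pos: [0.5026, 0.2636, 0.0319]
eef_rot: [0.204, 0.979, 0.0, 0.0]
contact_force: [0.4, -0.0, 1.6]
opening: 0.125
```

```bash
python3 - <<'E'
from h import *
s,E=wrist(); st=r.get_state(); print(st["clock"],st["tool_pos"],st["contact_force"],st["opening"],st["opening"]*88)
cv2.imwrite("pics/w3.png",cv2.resize(s["img"][130:330,150:370],None,fx=3,fy=3))
E
```

```text
4.6 [0.50265317 0.26359379 0.03191154] [-0.19948618  0.24107915  2.27542571] 0.1292180251565254 11.371186213774234
```

View pics/w3.png

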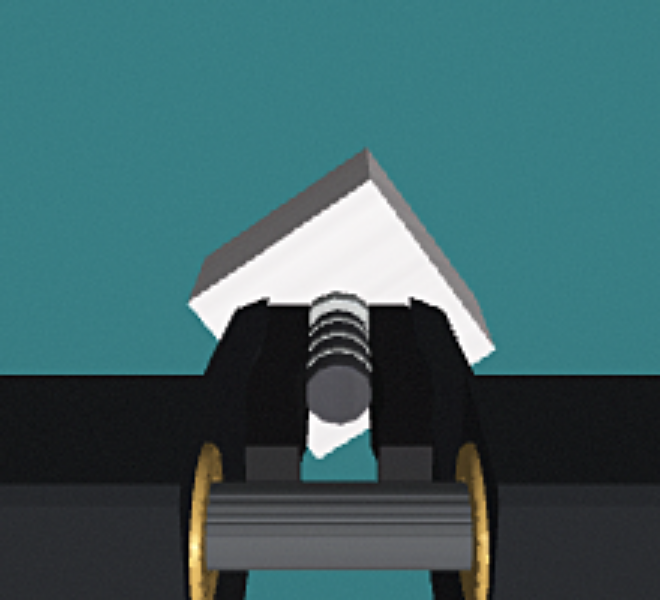

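Grip is good (11.4 mm opening on a 12 mm grip, upright). Lift, then traverse to over the hole.

Call:
carry_out(commands=[[0,0,-0.02,0,0,0],[0,0,-0.06,0,0,0],[0,0,-0.1,0,0,0],[0,0,-0.11,0,0,0],[0,0,-0.11,0,0,0]])

```text
clock: 5.1
tool_pos: [0.5032, 0.2636, 0.1431]
eef_rot: [0.204, 0.979, 0.001, 0.001]
contact_force: [0.5, 0.9, -1.2]
opening: 0.123
```

```bash
python3 - <<'E'
from h import *
st=r.get_state(); print(st["clock"],st["tool_pos"],st["contact_force"],st["opening"])
print(rel([.542,-.075,.12]))
E
```

```text
5.1 [0.50324377 0.26362801 0.14312083] [ 0.52190145  0.86896848 -1.2077658 ] 0.12317185966039235
(array([-0.17081833, -0.29497801,  0.0226853 ]), None)
```

Call:
carry_out(commands=[[-0.02,-0.03,0.0,0,0,0],[-0.04,-0.07,0.0,0,0,0],[-0.065,-0.11,0.0,0,0,0],[-0.09,-0.155,0.0,0,0,0],[-0.115,-0.2,0.0,0,0,0],[-0.135,-0.24,0.0,0,0,0],[-0.155,-0.275,0.01,0,0,0],[-0.171,-0.295,0.022,0,0,0],[-0.171,-0.295,0.022,0,0,0],[-0.171,-0.295,0.022,0,0,0],[-0.171,-0.295,0.022,0,0,0]])

```text
clock: 6.2
tool_pos: [0.5409, -0.0734, 0.1191]
eef_rot: [0.203, 0.979, 0.001, -0.001]
contact_force: [-0.8, -0.2, -0.6]
opening: 0.123
```

```bash
python3 - <<'E'
from h import *
s,E=wrist(); st=r.get_state(); print(st["clock"],st["tool_pos"],st["eef_rot"])
cv2.imwrite("pics/w4.png",cv2.resize(s["img"],None,fx=1.5,fy=1.5))
for l in ["board_hole","pin_tip","pin_grip","chip_top","focus_mark"]: print(l,[(d["p"],np.round(d["xyz"],4)) for d in r.spot_point(s,l)[:3]])
E
```

```text
6.25 [ 0.54111688 -0.07325521  0.11941608] [ 2.02492834e-01  9.79283405e-01  6.39029901e-04 -5.06787293e-04]
board_hole [(0.69, array([ 0.5436, -0.0766,  0.0229])), (0.52, array([ 0.5383, -0.0745,  0.094 ]))]
pin_tip [(0.79, array([ 0.5402, -0.0731,  0.0934])), (0.7, array([ 0.5758, -0.0249,  0.0221]))]
pin_grip [(0.7, array([ 0.5384, -0.0722,  0.1303]))]
chip_top [(0.95, array([ 0.5758, -0.0234,  0.0228])), (0.43, array([ 0.5657, -0.3149,  0.0045]))]
focus_mark [(0.82, array([0.6364, 0.0039, 0.0869]))]
```

View pics/w4.png

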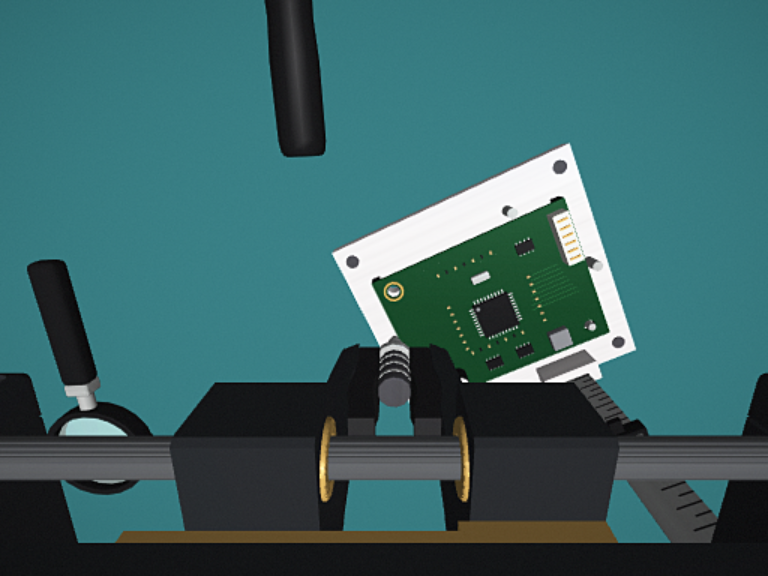

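```bash
python3 - <<'E'
from h import *
s,E=wrist(); st=r.get_state(); K=s["intrinsics"]; g=cv2.cvtColor(s["img"],cv2.COLOR_BGR2GRAY)
c=s["img"][170:275,235:290]; cv2.imwrite("pics/w5.png",cv2.resize(c,None,fx=5.5,fy=5.5,interpolation=cv2.INTER_CUBIC))
print(st["tool_pos"])
print("hole",pix2w(K,E,262.7,194,.022)); Rc=R.from_quat(st["eef_rot"])
print("top",Rc.inv().apply(pix2w(K,E,262.7,260,st["tool_pos"][2]+.018)-st["tool_pos"]))
E
```

```text
[ 0.54149106 -0.07487245  0.11989805]
hole [ 0.54185851 -0.07517909  0.022     ]
top [ 0.0013656  -0.0003573  -0.01800042]
```

View pics/w5.png

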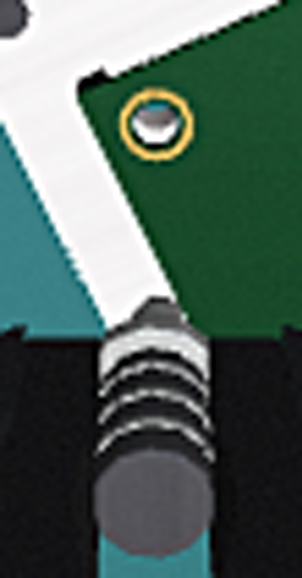

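```bash
python3 - <<'E'
from h import *
P=[]
for i in range(3):
    s,E=wrist(); st=r.get_state(); P.append(st["tool_pos"])
print(np.round(P,4)); K=s["intrinsics"]
E=s["tool_from_camera"]
def tp(u,v,z):  # tool frame at tool z
    d=E[:3,:3]@np.linalg.solve(K,[u,v,1.]); return E[:3,3]+d*(z-E[2,3])/d[2]
z=np.mean(P,0)[2]
h=tp(263.5,192.7,z-.022); p=tp(263.0,261.3,-.018); c=tp(263.3,235,-.012)
print("hole",h,"pin top",p,z)
E
```

```text
[[ 0.5415 -0.0751  0.1199]
 [ 0.5415 -0.0752  0.1199]
 [ 0.5415 -0.0753  0.1198]]
hole [0.00073791 0.0003376  0.09786541] pin top [ 0.00055212 -0.00041874 -0.018     ] 0.11986540737208902
```

Call:
carry_out(commands=[[0,0.0005,0.03,0,0,0],[0,0.0005,0.05,0,0,0],[0,0.0005,0.053,0,0,0],[0,0.0005,0.053,0,0,0],[0,0.0005,0.053,0,0,0]])

```text
clock: 7.2
tool_pos: [0.5422, -0.075, 0.0675]
eef_rot: [0.204, 0.979, 0.0, 0.001]
contact_force: [0.3, -0.7, 0.3]
opening: 0.124
```

```bash
python3 - <<'E'
from h import *
for i in range(3): s,E=wrist(); st=r.get_state(); print(st["tool_pos"],st["eef_rot"],st["contact_force"],st["clock"])
c=s["img"][170:275,225:300]; cv2.imwrite("pics/w6.png",cv2.resize(c,None,fx=5.5,fy=5.5,interpolation=cv2.INTER_CUBIC))
E
```

```text
[ 0.5423407  -0.07500999  0.0676907 ] [2.04024224e-01 9.78965417e-01 2.14594732e-04 8.84059173e-04] [ 0.01620485 -0.33824438 -0.27771457] 7.25
[ 0.54235524 -0.07501103  0.06771731] [2.04003788e-01 9.78969606e-01 2.25562627e-04 9.56500092e-04] [ 0.78101524 -1.25237734 -0.36521982] 7.3
[ 0.54226841 -0.07504625  0.06764295] [2.04049349e-01 9.78960195e-01 2.01849628e-04 8.70962591e-04] [0.30867545 0.09987933 0.25581592] 7.35
```

View pics/w6.png

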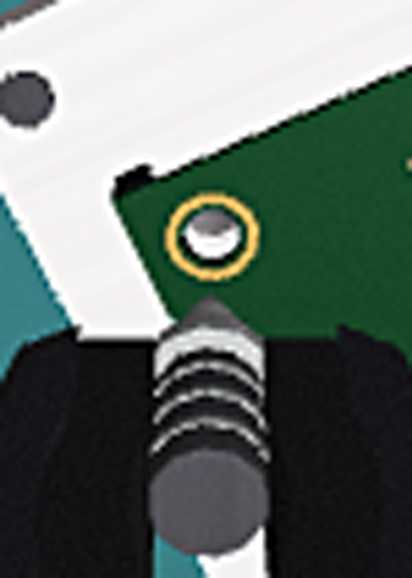

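```bash
python3 - <<'E'
from h import *
s=r.snapshot("wrist"); K=s["intrinsics"];E=s["tool_from_camera"]
def tp(u,v,z):
    d=E[:3,:3]@np.linalg.solve(K,[u,v,1.]); return E[:3,3]+d*(z-E[2,3])/d[2]
print("hole",tp(263.5,213.1,.0457),"tip front edge",tp(263.2,224,.028),"top",tp(263,261.3,-.018))
for p in ([0.0007,-.0004,.028],[0.0019,-.0004,.028]): 
    c=E[:3,:3].T@(np.array(p)-E[:3,3]); q=K@c; print(q[:2]/q[2])
E
```

```text
hole [0.00174392 0.00011165 0.0457    ] tip front edge [ 0.00098433 -0.00016406  0.028     ] top [ 0.00055071 -0.00041872 -0.018     ]
[262.84574594 224.39296045]
[262.84576159 222.73316328]
```

Call:
carry_out(commands=[[0.0015,0.0004,0.005,0,0,0],[0.0015,0.0004,0.012,0,0,0],[0.0015,0.0004,0.016,0,0,0],[0.0015,0.0004,0.019,0,0,0],[0.0015,0.0004,0.022,0,0,0],[0.0015,0.0004,0.022,0,0,0],[0.0015,0.0004,0.022,0,0,0]])

```text
clock: 8.1
tool_pos: [0.5404, -0.074, 0.0446]
eef_rot: [0.204, 0.979, 0.0, -0.0]
contact_force: [-0.1, 0.1, 0.0]
opening: 0.125
```

```bash
python3 - <<'E'
from h import *
for i in range(3): s,E=wrist(); st=r.get_state(); print(st["tool_pos"],st["eef_rot"],st["contact_force"],st["clock"])
c=s["img"][170:275,225:300]; cv2.imwrite("pics/w7.png",cv2.resize(c,None,fx=5.5,fy=5.5,interpolation=cv2.INTER_CUBIC))
E
```

```text
[ 0.54047946 -0.0739988   0.04476499] [2.03932714e-01 9.78984902e-01 5.16730921e-05 8.17605860e-05] [-0.41901704  0.73550245 -0.74712506] 8.15
[ 0.54049033 -0.07401689  0.04482817] [2.03976297e-01 9.78975818e-01 6.50112808e-05 1.21176726e-04] [-1.05635975  0.1089158  -1.10652243] 8.2
[ 0.54050827 -0.07402106  0.04485911] [2.03943248e-01 9.78982698e-01 4.80927913e-05 1.59983433e-04] [-0.23807824 -0.24591099 -1.02156798] 8.25
```

View pics/w7.png

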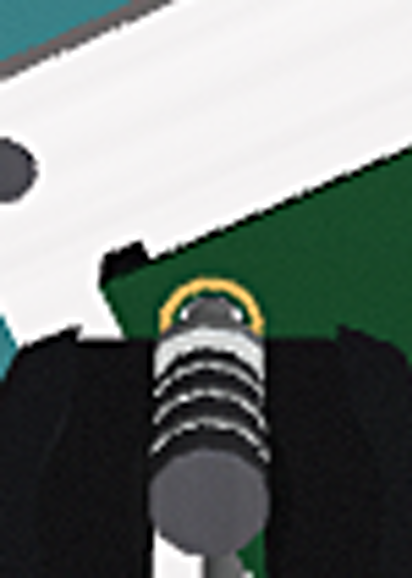

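```bash
python3 - <<'E'
from h import *
s=r.snapshot("wrist"); K=s["intrinsics"];E=s["tool_from_camera"]
def tp(u,v,z):
    d=E[:3,:3]@np.linalg.solve(K,[u,v,1.]); return E[:3,3]+d*(z-E[2,3])/d[2]
# ring outer top edge in two pics: pic6 top edge v=192/5.5, centre 237
h6=tp(263.5,213.1,.0457); t6=tp(263.5,170+192/5.5,.0457); print("ring radius",t6-h6)
t7=tp(263.4,170+281/5.5,.0228); print("hole now", t7-(t6-h6))
E
```

```text
ring radius [ 6.31038301e-03 -4.42793164e-06  0.00000000e+00]
hole now [-9.91527680e-04 -4.97437768e-05  2.28000000e-02]
```

Call:
carry_out(commands=[[-0.0008,0.0002,0.002,0,0,0],[-0.0008,0.0002,0.005,0,0,0],[-0.0008,0.0002,0.008,0,0,0],[-0.0008,0.0002,0.01,0,0,0],[-0.0008,0.0002,0.01,0,0,0]])

```text
clock: 8.8
tool_pos: [0.5409, -0.0741, 0.0343]
eef_rot: [0.204, 0.979, -0.0, -0.0]
contact_force: [0.5, 0.4, -1.1]
opening: 0.127
```

```bash
python3 - <<'E'
from h import *
for i in range(3): s,E=wrist(); st=r.get_state(); print(st["tool_pos"],st["eef_rot"],st["contact_force"],st["moment"],st["clock"])
E
```

```text
[ 0.54105604 -0.07407966  0.03446464] [ 2.03874477e-01  9.78997013e-01 -1.59933022e-06 -2.14202985e-04] [-0.06550583 -0.23424145 -0.42284351] [-0.00370026  0.01604668 -0.01906054] 8.85
[ 0.54114198 -0.07409507  0.03459564] [ 2.03921512e-01  9.78987235e-01  2.26352782e-05 -1.04035020e-04] [-0.72804315  0.0093532  -0.11829539] [-0.01172882 -0.08332107  0.05268459] 8.9
[ 0.5412048  -0.07409711  0.03470717] [ 2.03900578e-01  9.78991600e-01  3.93935213e-05 -5.49501350e-06] [-0.99013635 -0.09226968 -0.60783092] [-0.02508343  0.06771615 -0.00920398] 8.95
```

Call:
carry_out(commands=[[0,0,0.001,0,0,0],[0,0,0.002,0,0,0],[0,0,0.003,0,0,0],[0,0,0.004,0,0,0],[0,0,0.0045,0,0,0],[0,0,0.0045,0,0,0]])

```text
clock: 9.55
tool_pos: [0.5412, -0.0741, 0.0301]
eef_rot: [0.204, 0.979, 0.0, -0.0]
contact_force: [0.4, -0.3, -1.0]
opening: 0.126
```

```bash
python3 - <<'E'
from h import *
for i in range(2): s,E=wrist(); st=r.get_state(); print(st["tool_pos"],st["contact_force"],st["moment"],st["clock"])
c=s["img"][150:275,205:320]; cv2.imwrite("pics/w8.png",cv2.resize(c,None,fx=4.5,fy=4.5,interpolation=cv2.INTER_CUBIC))
E
```

```text
[ 0.54115757 -0.0741427   0.03015052] [0.57301424 0.54812703 0.15867055] [ 0.03780856 -0.02144793  0.00759139] 9.6
[ 0.54119165 -0.07417169  0.03018868] [ 0.77099902  0.25228973 -0.04165897] [0.00720239 0.05661861 0.06344829] 9.65
```

View pics/w8.png

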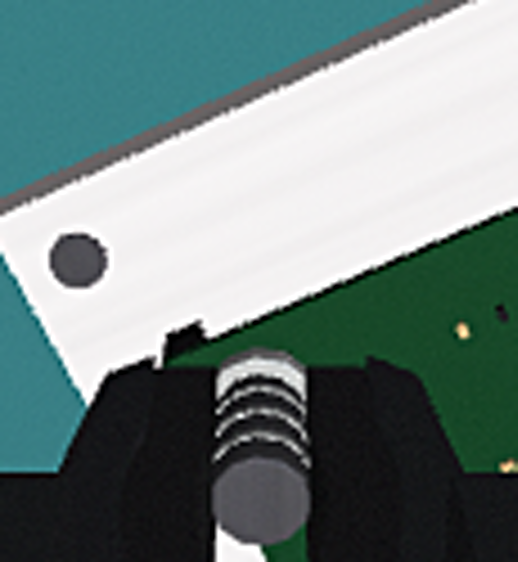

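Nearly seated and no force yet. Another 1.5 mm down.

Call:
carry_out(commands=[[0,0,0.0005,0,0,0],[0,0,0.001,0,0,0],[0,0,0.0015,0,0,0],[0,0,0.0015,0,0,0]])

```text
clock: 10.05
tool_pos: [0.5414, -0.0742, 0.0297]
eef_rot: [0.204, 0.979, -0.0, 0.0]
contact_force: [-1.8, 1.1, 9.4]
opening: 0.128
```

```bash
python3 - <<'E'
from h import *
for i in range(3): s=r.snapshot("side"); st=r.get_state(); print(st["tool_pos"],st["contact_force"],st["clock"])
E
```

```text
[ 0.54135876 -0.07415319  0.0297496 ] [-3.10213328  0.27729866 10.07755058] 10.1
[ 0.54133972 -0.07416237  0.02975728] [-1.83472166 -0.15889255 10.35940601] 10.15
[ 0.54134451 -0.07418517  0.02977257] [-1.28045775 -0.04601273  9.68080966] 10.2
```

Contact of about 10 N: the collar is seated. Release with a small opening.

Call:
carry_out(commands=[[0,0,-0.0005,0,0,0],[0,0,-0.001,0,0,0],[0,0,-0.001,0,0,0],[0,0,-0.001,0,0,0],[0,0,-0.001,0,0,0]], fingers=182)

```text
clock: 10.7
tool_pos: [0.5411, -0.0742, 0.0295]
eef_rot: [0.204, 0.979, 0.0, -0.0]
contact_force: [0.3, 0.2, 0.3]
opening: 0.287
```

```bash
python3 - <<'E'
from h import *
for i in range(2): s,E=wrist(); st=r.get_state(); print(st["tool_pos"],st["contact_force"],st["opening"]*88,st["clock"])
c=s["img"][150:275,205:320]; cv2.imwrite("pics/w9.png",cv2.resize(c,None,fx=4.5,fy=4.5,interpolation=cv2.INTER_CUBIC))
E
```

```text
[ 0.54113958 -0.07412182  0.02955629] [ 0.25020117 -0.25709855  0.57949166] 25.697042915374062 10.75
[ 0.54114724 -0.07414334  0.02959889] [-0.65596386 -0.57702817 -0.00777828] 25.224313035732223 10.8
```

View pics/w9.png

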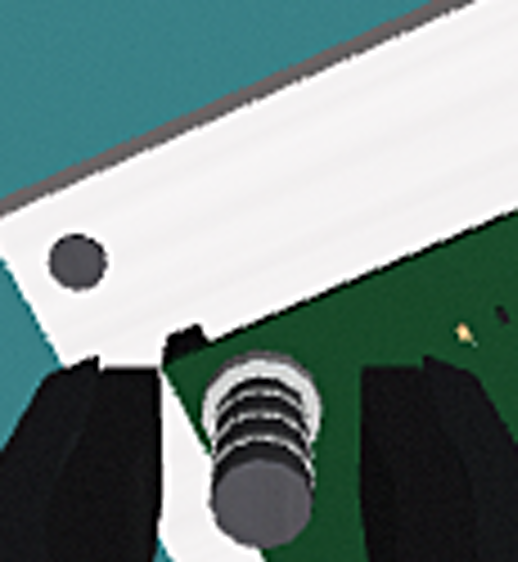

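Released, upright, collar on the board. Raising.

Call:
carry_out(commands=[[0,0,-0.02,0,0,0],[0,0,-0.06,0,0,0],[0,0,-0.1,0,0,0],[0,0,-0.14,0,0,0],[0,0,-0.14,0,0,0],[0,0,-0.14,0,0,0]])

```text
clock: 11.4
tool_pos: [0.5415, -0.0744, 0.1704]
eef_rot: [0.204, 0.979, 0.0, 0.001]
contact_force: [0.0, 0.6, 0.5]
opening: 0.288
```

```bash
python3 - <<'E'
from h import *
s,E=wrist(); st=r.get_state(); print(st["tool_pos"],st["clock"])
cv2.imwrite("pics/w10.png",cv2.resize(s["img"],None,fx=1.5,fy=1.5))
for l in ["board_hole","pin_tip","pin_grip","chip_top","focus_mark","lens_centre","loupe_grip"]: print(l,[(d["p"],np.round(d["xyz"],4)) for d in r.spot_point(s,l)[:3]])
s=r.snapshot("side")
for l in ["chip_top","focus_mark","lens_centre","loupe_grip"]: print(l,[(d["p"],np.round(d["xyz"],4)) for d in r.spot_point(s,l)[:3]])
cv2.imwrite("pics/s1.png",cv2.resize(s["img"][110:250,180:330],None,fx=4,fy=4,interpolation=cv2.INTER_CUBIC))
s=r.snapshot("top")
for l in ["chip_top","focus_mark","lens_centre","loupe_grip"]: print(l,[(d["p"],np.round(d["xyz"],4)) for d in r.spot_point(s,l)[:3]])
E
```

```text
[ 0.54065659 -0.07437068  0.16928906] 11.45
board_hole [(0.9, array([ 0.5415, -0.0756,  0.0228]))]
pin_tip [(0.62, array([ 0.5405, -0.0745,  0.0035]))]
pin_grip [(0.7, array([ 0.5401, -0.0751,  0.0407]))]
chip_top [(0.76, array([ 0.5793, -0.02  ,  0.0252]))]
focus_mark [(0.55, array([0.6349, 0.0066, 0.0847]))]
lens_centre [(0.62, array([ 0.5655, -0.3157,  0.0083])), (0.55, array([ 0.5066, -0.2905,  0.0071]))]
loupe_grip [(0.8, array([ 0.5068, -0.2935,  0.0094]))]
chip_top [(0.98, array([3.131e-01, 2.274e-01, 1.000e-04])), (0.8, array([ 0.573 , -0.0244,  0.026 ])), (0.61, array([ 7.288e-01, -2.812e-01,  2.000e-04]))]
focus_mark []
lens_centre [(0.74, array([ 0.3023, -0.4319,  0.0059])), (0.69, array([ 0.5692, -0.312 ,  0.0029])), (0.46, array([ 0.5059, -0.2919,  0.0097]))]
loupe_grip [(0.85, array([ 0.3191, -0.3708,  0.0075])), (0.75, array([ 0.504 , -0.2935,  0.0081]))]
chip_top [(0.92, array([ 0.5772, -0.0281,  0.025 ])), (0.71, array([0.3117, 0.2277, 0.0053]))]
focus_mark [(0.57, array([ 5.727e-01, -1.640e-02,  2.000e-04])), (0.57, array([ 0.4203,  0.4656, -0.0026])), (0.3, array([ 0.7336,  0.1944, -0.0009]))]
lens_centre [(0.32, array([ 0.5691, -0.0189, -0.0009]))]
loupe_grip [(0.57, array([ 0.3733, -0.0591, -0.0018]))]
```

View pics/w10.png

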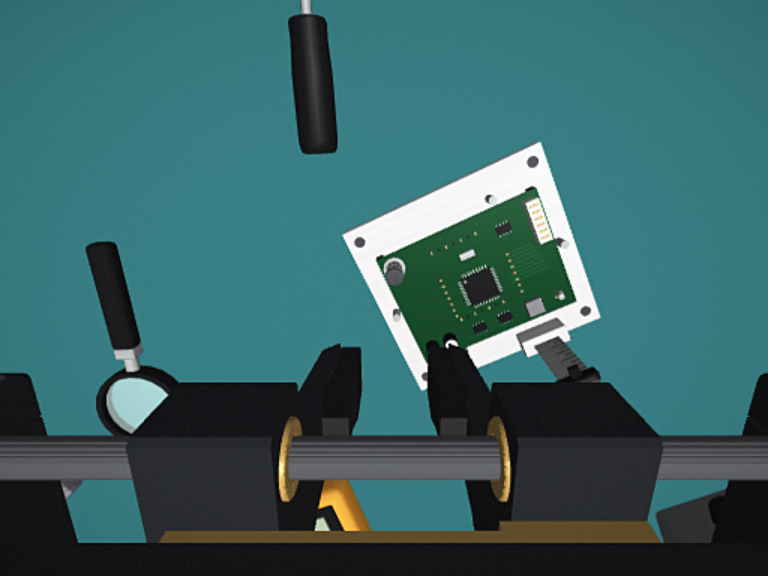

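View pics/s1.png

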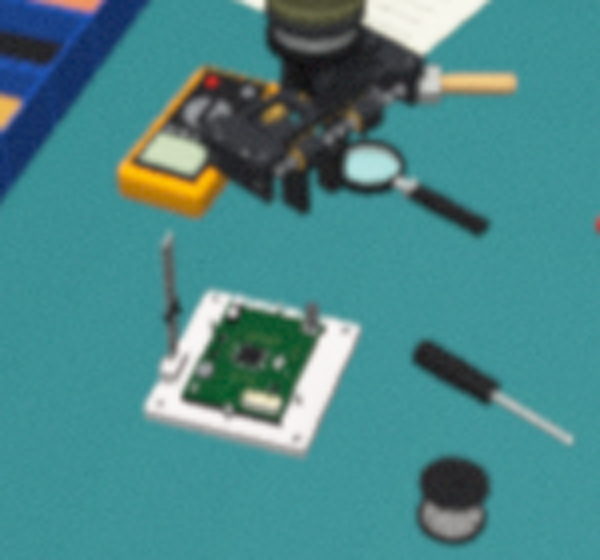

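Pin is in at (394,271). For a clean view of the clip's height I'll put the wrist camera beside the rule, staying above its top.

```bash
python3 - <<'E'
from h import *
t=np.array([.665,-.06,.225]); print(rel(t))
s,E=wrist();K=s["intrinsics"]
print(pix2w(K,E,320,191.3,.025))
# predicted pixels
st=r.get_state();E2=E.copy();E2[:3,3]+=t-st["tool_pos"]
for p in ([.635,.005,.162],[.635,.005,.095],[.635,.005,.03],[.577,-.024,.025]): print(w2pix(K,E2,p))
E
```

```text
(array([-0.10784105,  0.06241199, -0.05525873]), None)
[ 0.57714743 -0.02312825  0.025     ]
[328.66116711 138.10029228]
[312.98504906 129.74863536]
[303.52654919 124.70949584]
[260.9743057   87.09658617]
```

```bash
python3 - <<'E'
from h import *
s,E=wrist();K=s["intrinsics"];st=r.get_state()
for t in ([.63,-.13,.19],[.62,-.15,.15],[.6,-.14,.12],[.62,-.13,.11]):
    E2=E.copy();E2[:3,3]+=np.array(t)-st["tool_pos"]; print(t,rel(t)[0])
    print([np.round(w2pix(K,E2,p)).tolist() for p in ([.635,.005,.162],[.635,.005,.095],[.635,.005,.03],[.577,-.024,.025])])
E
```

```text
[0.63, -0.13, 0.19] [-0.10370131 -0.01572085 -0.0202565 ]
[[468.0, 152.0], [413.0, 138.0], [382.0, 131.0], [337.0, 90.0]]
[0.62, -0.15, 0.15] [-0.10251753 -0.03805404  0.01974134]
[[571.0, 167.0], [473.0, 147.0], [423.0, 136.0], [373.0, 89.0]]
[0.6, -0.14, 0.12] [-0.08018614 -0.03687562  0.04974002]
[[626.0, 238.0], [497.0, 189.0], [436.0, 167.0], [382.0, 116.0]]
[0.62, -0.13, 0.11] [-0.09452815 -0.01972171  0.05974254]
[[628.0, 214.0], [487.0, 171.0], [426.0, 152.0], [367.0, 98.0]]
```

Call:
carry_out(commands=[[-0.03,-0.005,-0.02,0,0,0],[-0.07,-0.01,-0.02,0,0,0],[-0.1,-0.016,-0.02,0,0,0],[-0.104,-0.016,-0.02,0,0,0],[-0.104,-0.016,-0.02,0,0,0],[-0.104,-0.016,-0.02,0,0,0],[-0.104,-0.016,-0.02,0,0,0]])

```text
clock: 13.1
tool_pos: [0.6291, -0.1291, 0.1897]
eef_rot: [0.203, 0.979, 0.0, -0.001]
contact_force: [-0.4, 0.4, -0.5]
opening: 0.286
```

```bash
python3 - <<'E'
from h import *
for i in range(2): s,E=wrist(); st=r.get_state(); print(st["tool_pos"],st["clock"])
cv2.imwrite("pics/w11.png",cv2.resize(s["img"][60:220,300:500],None,fx=3.7,fy=3.7,interpolation=cv2.INTER_CUBIC))
for l in ["chip_top","focus_mark"]: print(l,[(d["p"],np.round(d["xyz"],4)) for d in r.spot_point(s,l)[:3]])
np.savez("v11.npz",K=s["intrinsics"],E=E)
E
```

```text
[ 0.62931431 -0.12933073  0.18980595] 13.15
[ 0.62951852 -0.12953552  0.1898884 ] 13.2
chip_top []
focus_mark [(0.61, array([0.6382, 0.0044, 0.0852])), (0.24, array([ 0.5381, -0.0775,  0.0247])), (0.17, array([ 0.542 , -0.078 ,  0.0057]))]
```

View pics/w11.png

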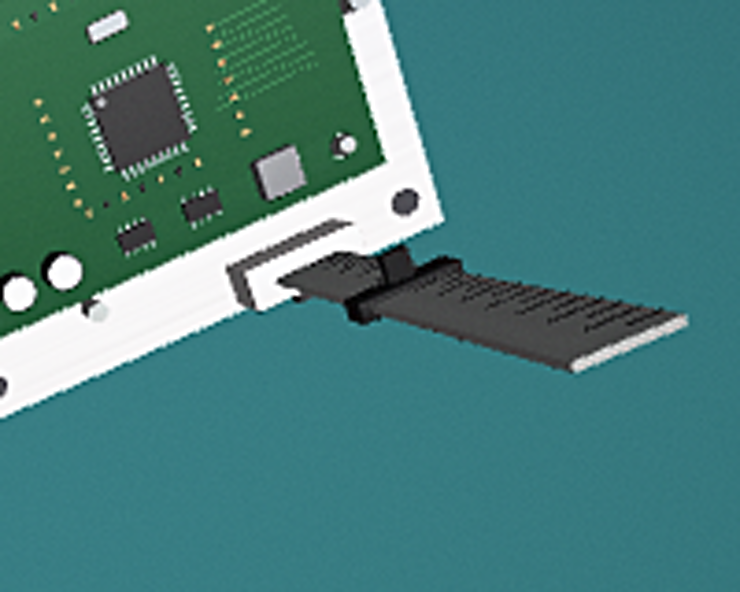

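```bash
python3 - <<'E'
from h import *
f=np.load("v11.npz");K,E=f["K"],f["E"]
P=lambda u,v:(300+u/3.7,60+v/3.7)
t=pix2w(K,E,*P(629,343),.162); b=pix2w(K,E,*P(313,268),.03); ch=pix2w(K,E,*P(142,116),.025)
print("top",t,"bot",b,"chip",ch)
L=pix2w(K,E,*P(573,367),.162);Rr=pix2w(K,E,*P(686,319),.162);print(L,Rr,np.linalg.norm(L-Rr))
for xy in (t[:2],b[:2]):
  print([(z,np.round((np.array(w2pix(K,E,[xy[0],xy[1],z]))-[300,60])*3.7).tolist()) for z in np.arange(.08,.112,.004)])
# board-derived chip direction: hole->chip, chip->rule
E
```

```text
top [0.63525724 0.00665864 0.162     ] bot [0.63641797 0.00798205 0.03      ] chip [ 0.57833034 -0.02236228  0.025     ]
[ 0.63557175 -0.00275016  0.162     ] [0.63501288 0.01609187 0.162     ] 0.0188503227727136
[(np.float64(0.08), [392.0, 286.0]), (np.float64(0.084), [400.0, 288.0]), (np.float64(0.08800000000000001), [408.0, 290.0]), (np.float64(0.09200000000000001), [417.0, 292.0]), (np.float64(0.09600000000000002), [426.0, 294.0]), (np.float64(0.10000000000000002), [435.0, 297.0]), (np.float64(0.10400000000000002), [444.0, 299.0]), (np.float64(0.10800000000000003), [454.0, 301.0])]
[(np.float64(0.08), [398.0, 288.0]), (np.float64(0.084), [406.0, 290.0]), (np.float64(0.08800000000000001), [415.0, 292.0]), (np.float64(0.09200000000000001), [424.0, 295.0]), (np.float64(0.09600000000000002), [433.0, 297.0]), (np.float64(0.10000000000000002), [442.0, 299.0]), (np.float64(0.10400000000000002), [452.0, 301.0]), (np.float64(0.10800000000000003), [462.0, 304.0])]
```

```bash
python3 - <<'E'
from h import *
s,E=wrist();K=s["intrinsics"]
F=14;x0,y0=388,120
im=cv2.resize(s["img"][y0:y0+35,x0:x0+50],None,fx=F,fy=F,interpolation=cv2.INTER_CUBIC)
# project clip box candidates: rule centre, along-rule dir d (width), normal n
L=np.array([.63557,-.00275]);Rr=np.array([.63501,.01609]);c=(L+Rr)/2+[.0005,.0006];d=(Rr-L)/np.linalg.norm(Rr-L)
for zc,col in ((.086,(0,0,255)),(.090,(0,255,255))):
  for zz in (zc-.004,zc+.004):
    pts=[((w2pix(K,E,[*(c+d*w),zz])-[x0,y0]+.5)*F).astype(int) for w in (-.0125,.0125)]
    cv2.line(im,tuple(map(int,pts[0])),tuple(map(int,pts[1])),col,1)
cv2.imwrite("pics/w12.png",im)
E
```

```text
(no output)
```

View pics/w12.png

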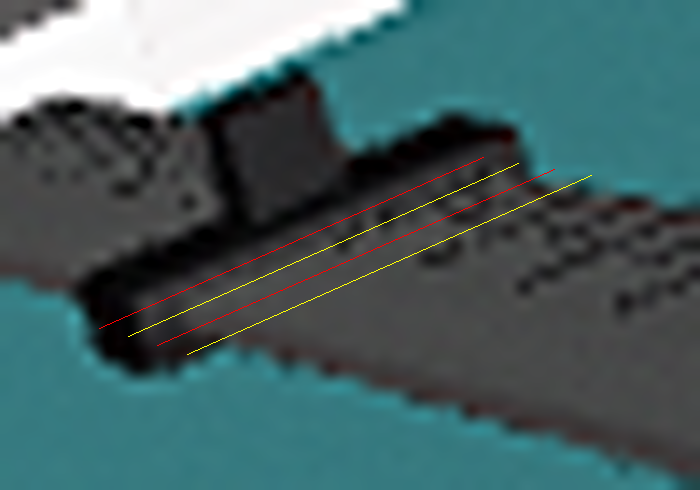

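Clip centre comes out at about 0.0875 m (the networks gave 0.085–0.087), and the chip at about (0.5775, -0.0228). Next, above the magnifier's handle.

```bash
python3 - <<'E'
from h import *
print(rel([.506,-.292,.15]))
E
```

```text
(array([ 0.04904444, -0.197922  ,  0.03988653]), None)
```

Call:
carry_out(commands=[[0.01,-0.04,0,0,0,0],[0.02,-0.08,0,0,0,0],[0.03,-0.12,0.01,0,0,0],[0.04,-0.16,0.02,0,0,0],[0.049,-0.198,0.04,0,0,0],[0.049,-0.198,0.04,0,0,0],[0.049,-0.198,0.04,0,0,0],[0.049,-0.198,0.04,0,0,0]], fingers=90)

```text
clock: 14.15
tool_pos: [0.5077, -0.2909, 0.1503]
eef_rot: [0.203, 0.979, 0.001, 0.001]
contact_force: [-0.6, 0.1, -0.2]
opening: 0.65
```

```bash
python3 - <<'E'
from h import *
for i in range(2): s,E=wrist(); st=r.get_state(); print(st["tool_pos"],st["eef_rot"],st["clock"])
cv2.imwrite("pics/w13.png",cv2.resize(s["img"],None,fx=1.5,fy=1.5,interpolation=cv2.INTER_CUBIC))
for l in ["lens_centre","loupe_grip"]: print(l,[(d["p"],np.round(d["xyz"],4)) for d in r.spot_point(s,l)[:3]])
np.savez("v13.npz",K=s["intrinsics"],E=E)
E
```

```text
[ 0.50792691 -0.29062186  0.1503686 ] [2.02681137e-01 9.79244026e-01 6.20448222e-04 1.05303140e-03] 14.2
[ 0.50782968 -0.2906712   0.15037499] [2.02577548e-01 9.79265631e-01 4.75995175e-04 9.66696247e-04] 14.25
lens_centre [(0.82, array([ 0.5624, -0.3177,  0.0081])), (0.81, array([ 0.2987, -0.4383,  0.0062]))]
loupe_grip [(0.87, array([ 0.5094, -0.2896,  0.0063])), (0.61, array([ 0.3178, -0.3694,  0.0072]))]
```

View pics/w13.png

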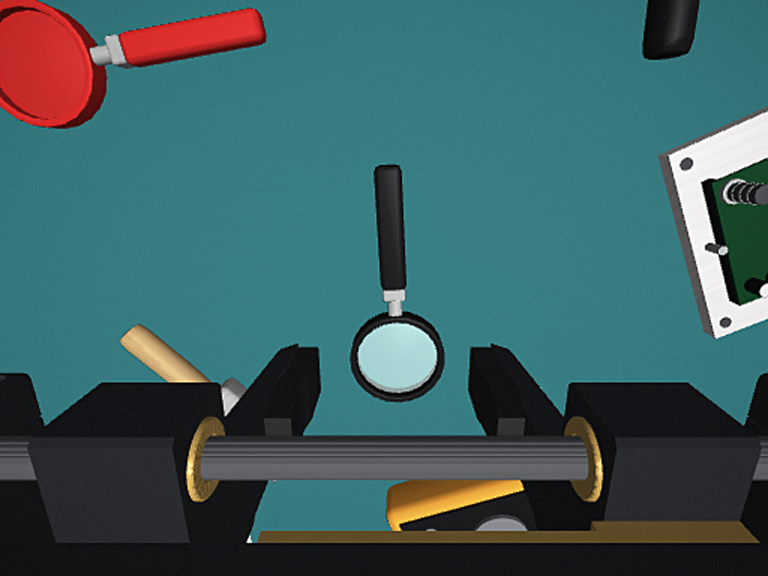

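```bash
python3 - <<'E'
from h import *
f=np.load("v13.npz");K,E=f["K"],f["E"]
P=lambda u,v:(u/1.5,v/1.5)
b=pix2w(K,E,*P(387,168),.014);a=pix2w(K,E,*P(395,289),.014);l=pix2w(K,E,*P(397,356),.010)
d=(a-b)/np.linalg.norm(a-b); print(b,a,l,np.linalg.norm(a-b))
yaw=np.degrees(np.arctan2((l-b)[1],(l-b)[0])); print("yaw",np.degrees(np.arctan2(d[1],d[0])),yaw)
u=np.array([np.cos(np.radians(yaw)),np.sin(np.radians(yaw))])
g1=l[:2]-.0685*u; g2=a[:2]-.013*u; g3=b[:2]+.07*u; print(g1,g2,g3)
g=(g1+g2+g3)/3
print(rel([*g,.013-.0],yaw+180), rel([*g,.013]))
E
```

```text
[ 0.44249981 -0.26731664  0.014     ] [ 0.5188581  -0.29473589  0.014     ] [ 0.56851479 -0.31454037  0.01      ] 0.08113201889184343
yaw -19.752540132704564 -20.54333536643461
[ 0.50437091 -0.29050264] [ 0.50668481 -0.29017398] [ 0.5080483  -0.29188074]
(array([ 0.00114127, -0.00030104,  0.13717328]), array([ 0.04235378,  0.06538205, -2.86242667])) (array([ 0.00114127, -0.00030104,  0.13717328]), None)
```

Call:
carry_out(commands=[[0.001,0,0.04,0,0,-2.9],[0.001,0,0.08,0,0,-2.9],[0.001,0,0.11,0,0,-2.9],[0.001,0,0.125,0,0,-2.9],[0.001,0,0.125,0,0,-2.9],[0.001,0,0.125,0,0,-2.9]])

```text
clock: 14.95
tool_pos: [0.5063, -0.2919, 0.0256]
eef_rot: [0.179, 0.984, -0.0, 0.001]
contact_force: [-0.3, -0.5, 0.6]
opening: 0.647
```

```bash
python3 - <<'E'
from h import *
for i in range(2): s,E=wrist(); st=r.get_state(); print(st["tool_pos"],st["contact_force"],st["clock"])
cv2.imwrite("pics/w14.png",cv2.resize(s["img"],None,fx=1.5,fy=1.5,interpolation=cv2.INTER_CUBIC))
for l in ["lens_centre","loupe_grip"]: print(l,[(d["p"],np.round(d["xyz"],4)) for d in r.spot_point(s,l)[:3]])
E
```

```text
[ 0.50650159 -0.29215582  0.02609928] [-0.35478493  0.61879025  0.99607872] 15.0
[ 0.50653608 -0.29233294  0.02631028] [0.48787825 0.35729231 0.38810393] 15.05
lens_centre [(0.88, array([ 0.5669, -0.3144,  0.0038]))]
loupe_grip [(0.85, array([ 0.5091, -0.2889,  0.0056]))]
```

View pics/w14.png

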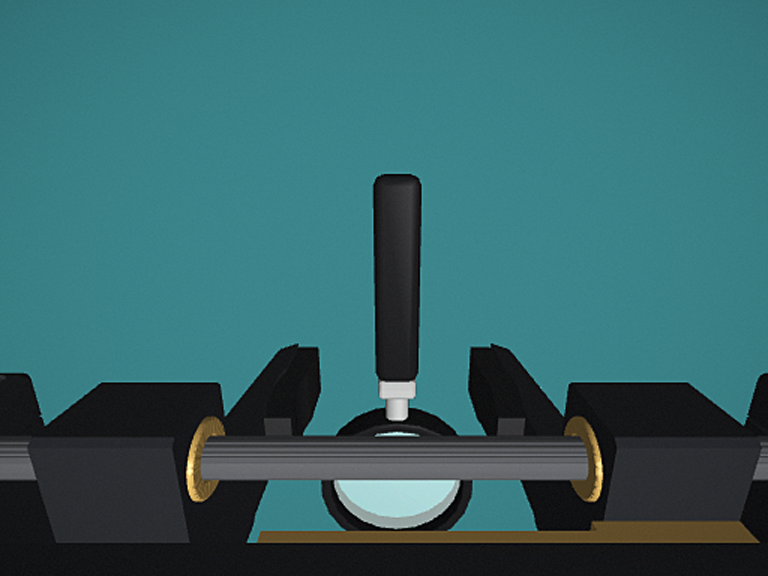

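```bash
python3 - <<'E'
from h import *
s=r.snapshot("wrist"); K=s["intrinsics"];E=s["tool_from_camera"]
def tp(u,v,z):
    d=E[:3,:3]@np.linalg.solve(K,[u,v,1.]); return E[:3,3]+d*(z-E[2,3])/d[2]
print(tp(397/1.5,380/1.5,.0123),tp(397/1.5,178/1.5,.0123))
for i in range(2): st=r.get_state(); print(st["tool_pos"])
E
```

```text
[-0.01204268  0.00071523  0.0123    ] [0.06982774 0.00055697 0.0123    ]
[ 0.50600466 -0.29239335  0.02596245]
[ 0.50600466 -0.29239335  0.02596245]
```

Call:
carry_out(commands=[[0.0005,0.0006,0.008,0,0,0],[0.0005,0.0006,0.016,0,0,0],[0.0005,0.0006,0.021,0,0,0],[0.0005,0.0006,0.0225,0,0,0],[0.0005,0.0006,0.0225,0,0,0]])

```text
clock: 15.7
tool_pos: [0.5047, -0.291, 0.0016]
eef_rot: [0.179, 0.984, 0.0, -0.0]
contact_force: [0.2, -1.0, -0.5]
opening: 0.651
```

Call:
carry_out(commands=[[0,0,0,0,0,0],[0,0,0,0,0,0],[0,0,0,0,0,0],[0,0,0,0,0,0],[0,0,0,0,0,0],[0,0,0,0,0,0],[0,0,0,0,0,0]], fingers=255, grip_force=45)

```text
clock: 16.4
tool_pos: [0.5051, -0.2912, 0.0023]
eef_rot: [0.179, 0.984, 0.0, 0.0]
contact_force: [0.6, 1.1, 1.1]
opening: 0.196
```

Call:
carry_out(commands=[[0,0,-0.01,0,0,0],[0,0,-0.03,0,0,0],[0,0,-0.06,0,0,0],[0,0,-0.09,0,0,0],[0,0,-0.115,0,0,0],[0,0,-0.115,0,0,0],[0,0,-0.115,0,0,0]])

```text
clock: 17.1
tool_pos: [0.5048, -0.2914, 0.1176]
eef_rot: [0.179, 0.984, -0.0, 0.0]
contact_force: [0.2, -0.1, -1.5]
opening: 0.198
```

```bash
python3 - <<'E'
from h import *
for i in range(2): s,E=wrist(); st=r.get_state(); print(st["tool_pos"],st["eef_rot"],st["contact_force"],st["opening"],st["clock"])
cv2.imwrite("pics/w15.png",cv2.resize(s["img"],None,fx=1.5,fy=1.5,interpolation=cv2.INTER_CUBIC))
a=[(d["p"],np.round(d["xyz"],4)) for d in r.spot_point(s,"lens_centre")[:3]];print(a)
s2=r.snapshot("side"); cv2.imwrite("pics/s2.png",cv2.resize(s2["img"][90:240,190:340],None,fx=4,fy=4,interpolation=cv2.INTER_CUBIC))
print([(d["p"],np.round(d["xyz"],4)) for d in r.spot_point(s2,"lens_centre")[:3]])
E
```

```text
[ 0.50420799 -0.2910986   0.11669811] [ 1.79174855e-01  9.83817010e-01  5.60623704e-05 -6.76941880e-04] [ 0.17807646 -0.99659039 -1.50081886] 0.19679003212225885 17.15
[ 0.5039635  -0.29096445  0.11617976] [ 1.79118921e-01  9.83826738e-01  1.90259833e-04 -1.15138419e-03] [-0.91990282  0.27789029 -1.60957919] 0.1961915590507082 17.2
[(0.93, array([ 0.5656, -0.3169,  0.1219])), (0.85, array([ 0.3004, -0.4401,  0.0051]))]
[(0.75, array([ 0.3039, -0.4306,  0.007 ])), (0.63, array([ 0.5705, -0.3168,  0.1184]))]
```

View pics/w15.png

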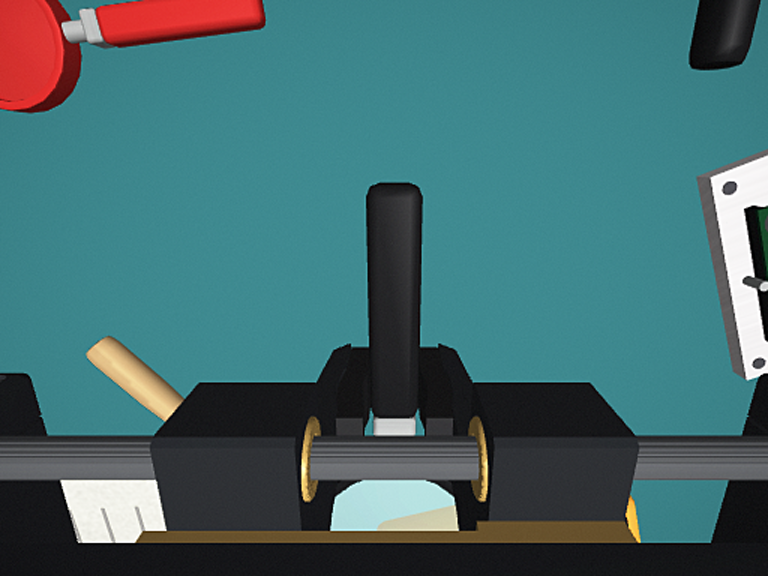

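View pics/s2.png

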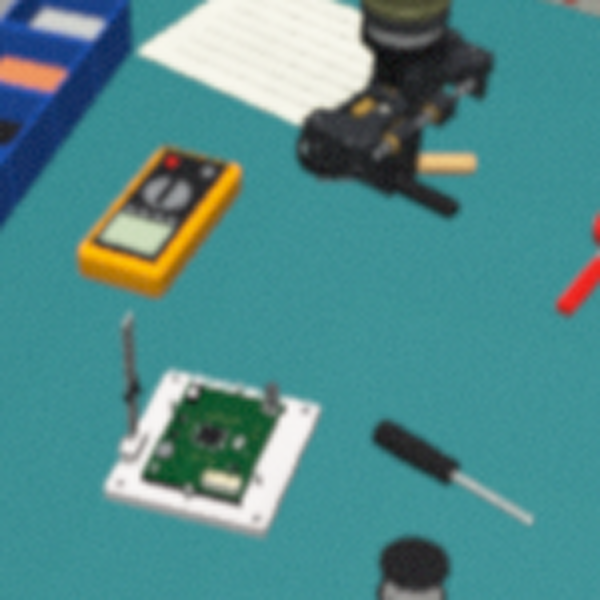

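```bash
python3 - <<'E'
from h import *
s=r.snapshot("wrist"); K=s["intrinsics"];E=s["tool_from_camera"]
def tp(u,v,z):
    d=E[:3,:3]@np.linalg.solve(K,[u,v,1.]); return E[:3,3]+d*(z-E[2,3])/d[2]
for v in (184,190): print([np.round(tp(394/1.5,v/1.5,z),4) for z in (-.022,-.0117,-.002)])
print("width px back:",(tp(421/1.5,195/1.5,-.0117)-tp(367/1.5,195/1.5,-.0117))[1],"front",(tp(419/1.5,410/1.5,-.0117)-tp(371/1.5,410/1.5,-.0117))[1])
for i in range(3): r.snapshot("wrist"); st=r.get_state(); print(st["tool_pos"],st["eef_rot"])
th=2*np.arctan2(st["eef_rot"][1],st["eef_rot"][0]); yaw=np.degrees(th)-180
u=np.array([np.cos(np.radians(yaw)),np.sin(np.radians(yaw))]); print(yaw,u)
g=np.array([.5776,-.0228])-.0685*u; print(g, rel([*g,.0875-.005+.04]))
E
```

```text
[array([ 0.07  , -0.0006, -0.022 ]), array([ 0.0693, -0.0006, -0.0117]), array([ 0.0687, -0.0005, -0.002 ])]
[array([ 0.0683, -0.0006, -0.022 ]), array([ 0.0675, -0.0006, -0.0117]), array([ 0.0667, -0.0005, -0.002 ])]
width px back: 0.016711686778753003 front 0.017449306607337067
[ 0.50459741 -0.29092207  0.11635014] [ 1.79029207e-01  9.83843461e-01  2.51476669e-04 -7.23592886e-04]
[ 0.50471564 -0.29093679  0.11655391] [ 1.79012529e-01  9.83846619e-01  2.27443002e-04 -5.40881173e-04]
[ 0.50480418 -0.29100813  0.11669132] [ 1.79050332e-01  9.83839816e-01  1.77484345e-04 -4.04148645e-04]
-20.628900479079448 [ 0.93588194 -0.35231376]
[0.51349209 0.00133349] (array([ 0.09487005,  0.27665929, -0.00567063]), None)
```

Call:
carry_out(commands=[[0.007,0.02,-0.006,0,0,0],[0.02,0.06,-0.006,0,0,0],[0.034,0.1,-0.006,0,0,0],[0.048,0.14,-0.006,0,0,0],[0.062,0.18,-0.006,0,0,0],[0.075,0.22,-0.006,0,0,0],[0.086,0.25,-0.006,0,0,0],[0.092,0.268,-0.006,0,0,0],[0.095,0.277,-0.006,0,0,0],[0.095,0.277,-0.006,0,0,0],[0.095,0.277,-0.006,0,0,0]])

```text
clock: 18.65
tool_pos: [0.5136, -0.0, 0.1231]
eef_rot: [0.18, 0.984, -0.001, -0.0]
contact_force: [-0.3, -0.7, -1.2]
opening: 0.201
```

```bash
python3 - <<'E'
from h import *
s2=r.snapshot("side"); cv2.imwrite("pics/s3.png",cv2.resize(s2["img"][110:260,170:320],None,fx=4,fy=4,interpolation=cv2.INTER_CUBIC))
print([(d["p"],np.round(d["xyz"],4)) for d in r.spot_point(s2,"lens_centre")[:3]])
s=r.snapshot("wrist"); cv2.imwrite("pics/w16.png",cv2.resize(s["img"],None,fx=1.5,fy=1.5,interpolation=cv2.INTER_CUBIC))
for l in ["lens_centre","loupe_grip"]: print([(d["p"],np.round(d["xyz"],4)) for d in r.spot_point(s,l)[:3]])
for i in range(3): r.snapshot("top"); st=r.get_state(); print(st["tool_pos"],st["eef_rot"],st["clock"])
th=2*np.arctan2(st["eef_rot"][1],st["eef_rot"][0]); yaw=np.degrees(th)-180
u=np.array([np.cos(np.radians(yaw)),np.sin(np.radians(yaw))])
g=np.array([.5776,-.0228])-.0685*u; print(rel([*g,.0875-.005]))
E
```

```text
[(0.82, array([ 0.3048, -0.4319,  0.0066]))]
[(0.77, array([ 0.5748, -0.0242,  0.1292]))]
[(0.68, array([ 5.153e-01, -4.000e-04,  1.254e-01]))]
[0.51369083 0.00053756 0.12317881] [ 1.79904361e-01  9.83684097e-01 -1.37418584e-04 -4.94977695e-07] 18.95
[0.51369599 0.00080493 0.12319953] [ 1.79690345e-01  9.83723221e-01 -6.97258058e-05  1.08890168e-06] 19.0
[0.51370958 0.00101341 0.12319781] [ 1.79534520e-01  9.83751674e-01 -2.30817161e-05  7.65916076e-06] 19.05
(array([0.00031752, 0.00029178, 0.04069779]), None)
```

View pics/s3.png

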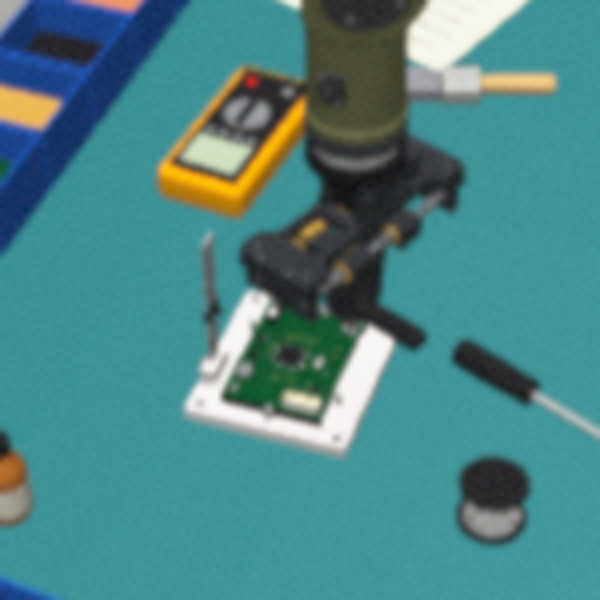

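View pics/w16.png

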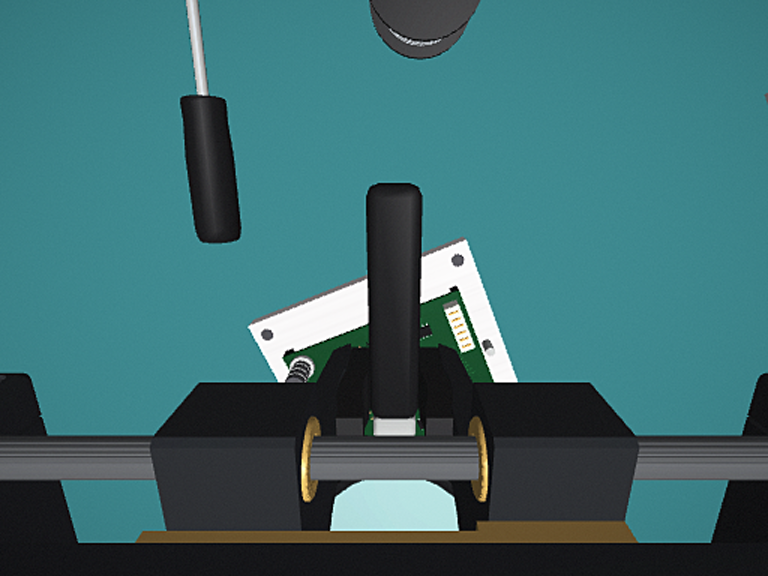

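Call:
carry_out(commands=[[0,0,0.008,0,0,0],[0,0,0.018,0,0,0],[0,0,0.028,0,0,0],[0,0,0.036,0,0,0],[0,0,0.041,0,0,0],[0,0,0.041,0,0,0],[0,0,0.041,0,0,0],[0,0,0.041,0,0,0]])

```text
clock: 19.85
tool_pos: [0.514, 0.0015, 0.0825]
eef_rot: [0.179, 0.984, 0.0, 0.0]
contact_force: [-0.1, 0.7, -1.6]
opening: 0.202
```

```bash
python3 - <<'E'
from h import *
s2=r.snapshot("side"); cv2.imwrite("pics/s4.png",cv2.resize(s2["img"][150:220,195:295],None,fx=7,fy=7,interpolation=cv2.INTER_CUBIC))
print([(d["p"],np.round(d["xyz"],4)) for d in r.spot_point(s2,"lens_centre")[:3]])
K,E=s2["intrinsics"],s2["extrinsics"]
print([(np.round((w2pix(K,E,p)-[195,150])*7)).tolist() for p in ([.5776,-.0228,.0875],[.5776,-.0228,.025],[.6358,.007,.0875],[.6358,.007,.162])])
t=r.snapshot("top"); cv2.imwrite("pics/t4.png",cv2.resize(t["img"][140:240,200:320],None,fx=5,fy=5,interpolation=cv2.INTER_CUBIC))
s=r.snapshot("wrist"); 
for l in ["lens_centre","loupe_grip"]: print([(d["p"],np.round(d["xyz"],4)) for d in r.spot_point(s,l)[:3]])
for i in range(3): r.snapshot("top"); st=r.get_state(); print(st["tool_pos"],st["eef_rot"],st["contact_force"],st["clock"])
E
```

```text
[(0.64, array([ 0.302 , -0.4353,  0.0078]))]
[[327.0, 244.0], [329.0, 337.0], [188.0, 255.0], [180.0, 136.0]]
[(0.9, array([ 0.573 , -0.0224,  0.0899])), (0.68, array([0.5157, 0.0025, 0.088 ]))]
[(0.92, array([0.5162, 0.0041, 0.0855])), (0.68, array([ 0.5407, -0.077 ,  0.0224]))]
[0.51378451 0.00151145 0.08234222] [1.79126823e-01 9.83825981e-01 6.79905387e-05 1.29148801e-04] [-0.719586    0.55007285 -0.97440984] 20.2
[0.51379223 0.00154409 0.08232276] [1.79155092e-01 9.83820833e-01 9.16965765e-05 1.18725443e-04] [-1.05294124 -0.35932319 -1.76765448] 20.25
[0.51374844 0.00153055 0.08229061] [1.79117256e-01 9.83827728e-01 6.03606577e-05 7.55741574e-05] [ 0.23797296 -0.23947141 -2.61634344] 20.3
```

View pics/s4.png

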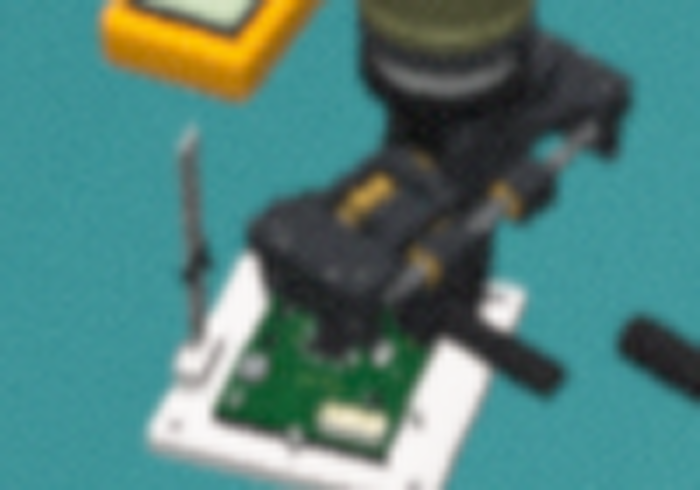

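View pics/t4.png

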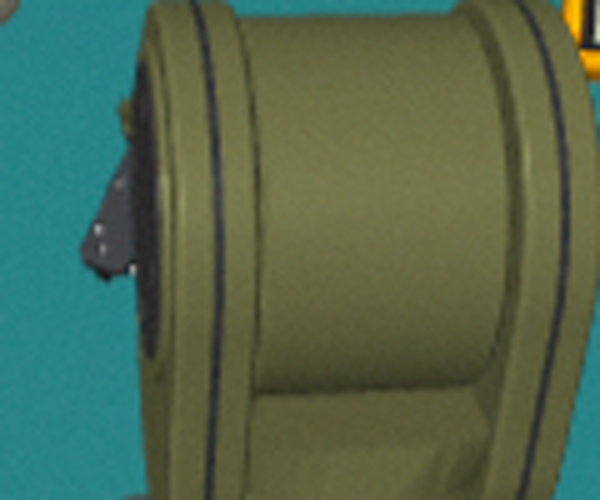

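```bash
python3 - <<'E'
from h import *
s2=r.snapshot("side");K,E=s2["intrinsics"],s2["extrinsics"]
x0,y0,F=210,160,16
im=cv2.resize(s2["img"][y0:y0+45,x0:x0+40],None,fx=F,fy=F,interpolation=cv2.INTER_CUBIC)[:600]
for z in (.03,.08,.085,.09,.095,.162):
    p=(w2pix(K,E,[.6358,.007,z])-[x0,y0]+.5)*F; print(z,p)
    cv2.line(im,(int(p[0])-60,int(p[1])),(int(p[0])-20,int(p[1])),(0,0,255),1)
cv2.imwrite("pics/s5.png",im[:600])
E
```

```text
0.03 [210.15255106 628.54351248]
0.08 [199.24294486 457.33710788]
0.085 [198.12407026 439.77840837]
0.09 [196.9999784 422.1378334]
0.095 [195.8706327  404.41480898]
0.162 [180.21167775 158.67602346]
```

View pics/s5.png

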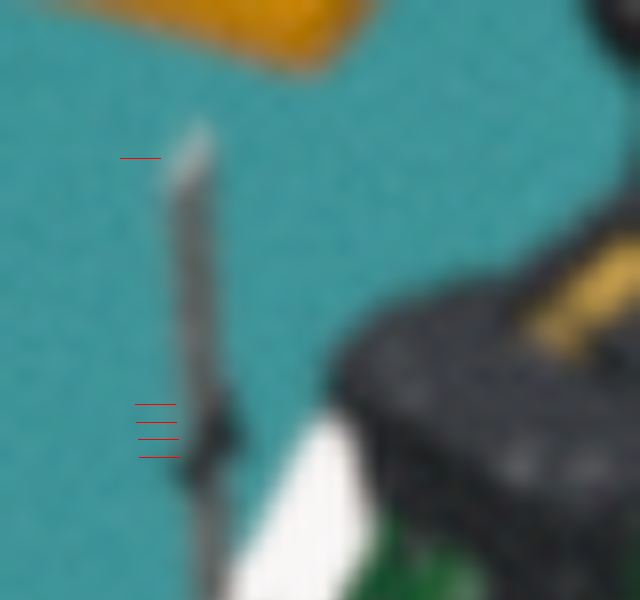

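The clip from the side view reads about 0.085, so the combined estimate is about 0.086. The handle's taper in the wrist view matches the one when it lay flat, so the magnifier is level. Lowering 2 mm and settling.

Call:
carry_out(commands=[[0,0,0.001,0,0,0],[0,0,0.002,0,0,0],[0,0,0.002,0,0,0],[0,0,0.002,0,0,0],[0,0,0.002,0,0,0],[0,0,0.002,0,0,0],[0,0,0.002,0,0,0],[0,0,0.002,0,0,0]])

```text
clock: 21.15
tool_pos: [0.5137, 0.0015, 0.0802]
eef_rot: [0.179, 0.984, 0.0, 0.0]
contact_force: [-0.1, 0.4, -1.6]
opening: 0.195
```

```bash
python3 - <<'E'
from h import *
for i in range(3):
    s,E=wrist(); st=r.get_state(); print(st["tool_pos"],np.abs(st["qd"]).max(),st["contact_force"],st["opening"],st["clock"])
print([(d["p"],np.round(d["xyz"],4)) for d in r.spot_point(s,"lens_centre")[:3]],[(d["p"],np.round(d["xyz"],4)) for d in r.spot_point(s,"pin_grip")[:3]])
cv2.imwrite("pics/w17.png",cv2.resize(s["img"],None,fx=1.5,fy=1.5,interpolation=cv2.INTER_CUBIC))
E
```

```text
[0.51371951 0.00154989 0.08022984] 0.0009020306437107768 [-0.19591632 -0.38893021 -0.03462285] 0.19800110446641112 21.2
[0.51372768 0.00155942 0.08022366] 0.002695337444365447 [-0.05737819  0.18863885 -1.41876523] 0.19481994297842561 21.25
[0.51373719 0.0015345  0.08022389] 0.0009614770381180437 [-0.529261   -0.00323384 -1.53769715] 0.20054722119636545 21.3
[(0.85, array([ 0.5749, -0.0228,  0.0818]))] []
```

View pics/w17.png

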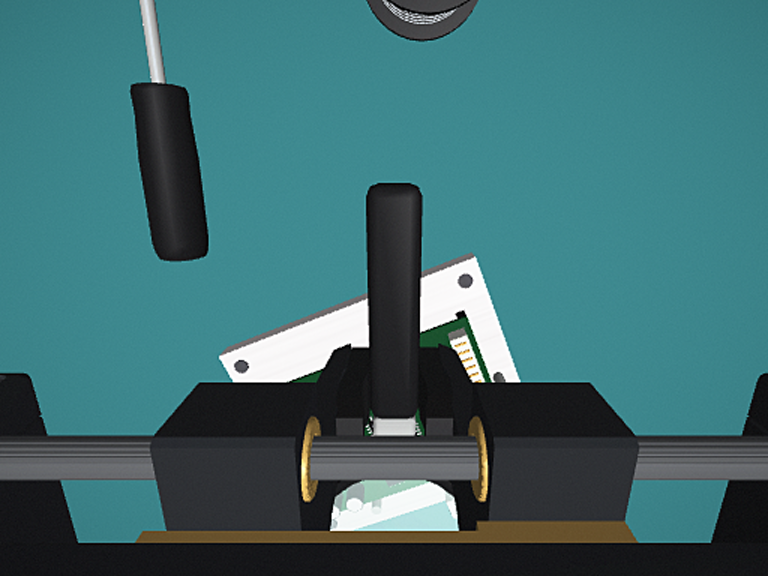

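Call:
carry_out(commands=[[0,0,-0.0008,0,0,0],[0,0,-0.0015,0,0,0],[0,0,-0.0015,0,0,0],[0,0,-0.0015,0,0,0],[0,0,-0.0015,0,0,0],[0,0,-0.0015,0,0,0],[0,0,-0.0015,0,0,0],[0,0,-0.0015,0,0,0]])

```text
clock: 22.2
tool_pos: [0.5137, 0.0016, 0.0817]
eef_rot: [0.179, 0.984, 0.0, -0.0]
contact_force: [0.1, -0.2, -1.7]
opening: 0.197
```

```bash
python3 - <<'E'
from h import *
for i in range(2):
    s,E=wrist(); st=r.get_state(); print(st["tool_pos"],np.abs(st["qd"]).max(),st["opening"],st["clock"])
print(r.finish_job())
E
```

```text
[0.51368892 0.00156265 0.08168422] 0.0014378118530041192 0.19808094408228635 22.25
[0.51371959 0.00155213 0.08170458] 0.002859839652150341 0.2006380451368653 22.3
the job is handed in; nothing more can be done
None
```

I put the pin through the board's corner hole into the fixture and let go of it. I then picked up the black magnifier and held it over the chip, and handed the job in at 22.3 s. No verdict was reported.

- **Pin:** about 10 N of contact showed the collar seated on the board. After release a close picture showed it upright with the fingers clear. The last close-up of the pin was before the magnifier move, and in the final wrist picture the gripper hid it.
- **Magnifier:** I estimate the lens centre at about (0.578, -0.023, 0.0865) m, within a few mm of the chip's measured centre from above. The arm was still. The handle's shape in the wrist view matched its shape when lying flat, so it looked level.
- **Focus height:** my readings of the clip disagreed somewhat. The wrist views gave about 0.085–0.0885 m and the blurry side view about 0.084–0.085 m. I aimed for 0.0865 m, which is inside the 6 mm tolerance for all of them.
- **What I couldn't check:**
  - The lens was hidden by the gripper in the side and top pictures.
  - The detector's readings of the lens height in the last poses scattered by several millimetres, so I relied on the grasp geometry.
  - I saw no sign of moved bystanders in the pictures, but I did not re-measure them at the end.

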